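# Lift the keyed tint tray out of the rack and set it on the scale

### The arm

A 6-joint arm with a two-finger parallel gripper is mounted at the origin on the work surface. World frame = base frame: x ahead of the robot, y to its left, z up, the work surface at z = 0. Lengths are in mm, angles in degrees, forces in N, time in s.
With the tool pointing down it reaches from about 350 to 850 mm from the base axis. Payload 8.1 kg.
Tool frame: the origin (TCP) lies between the finger pads; the fingertips stand ahead of it and the grasp point (between the pads) lies 2 mm behind it (nose_length is the z of the fingertips in the tool frame, in mm); z points along the fingers, y is the direction in which the jaws open and shut (so a half turn about z gives the same grasp; the last joint's range is limited). The gripper opens to 85 mm and grips with 20 to 120 N. Pads are 22 mm wide; open, the fingers measure 114 mm over their backs; the gripper's body (76 mm by 85 mm) begins 54 mm behind the grasp point. The pads swing forward as they close: fully open they stand 13 mm farther back than shut.
Start: joints at [66.326, 7.471, 85.268, -0, 87.261, -4.893], TCP at [193.155, 568.064, 248.292] pointing down, gripper open.
Joint ranges: [-169.43, 169.43], [-51.17, 129.36], [1.28, 143.12], [-76.62, 256.62], [0, 156.53], [-152.29, 152.29]. Speed limits (degrees/s): [136.94, 136.94, 159.86, 180, 180, 180].

### API

Orientations are given as [roll, pitch, yaw] about the fixed x, y, z axes, in that order (R = Rz(yaw) Ry(pitch) Rx(roll)).
In Python, from bench import * gives the robot as it stands.
- The arm moves only by the tool jog_arm, never from a script. Its argument "plan" is a list of rows, each a list of 3 entries, a list of its own where there are three numbers: the turn, a rotation vector about the tool's x, y, z in degrees, then the shift along the tool's x, y, z in m, then the gripper's target within -1 to 1 (fully open at 1, half-way at 0, shut at -1). A call has 1 to 12 rows; each row is the pose to reach, as a shift and turn from the pose commanded when the call began, along the tool's axes at that moment; what a row does not reach only later rows make up. A row lasts 1/8 s, in which the tool goes at most 62.5 mm and 10.7 degrees, less where a joint would pass 70% of its speed; a pose out of reach is approached as far as the arm can. A call with a gripper value outside its range is refused whole. The fingers move at their own pace and stop on an object; "force" is the grip in N (left out, the last holds). Time passes only in rows, so rows that repeat a pose let the fingers close. It gives the time, the measured TCP pose, the force and the opening at its end, in the units of the state.
- sense(): the state, without advancing time (a new reading comes with each control period).
- snapshot(name): name is "scene" or "side" or "wrist"; returns (picture, depth): 384x512x3 uint8, blue, green, red; 384x512 float32, mm along the optical axis (not along the pixel's ray), 0 where there is no reading.
- camera_info(name): a dict with "fov_y" (degrees; the focal length in pixels is half the picture's height over the tangent of half this angle, whatever the lens; pixels are square), "cx", "cy" (the principal point, pixels), "origin" and "orientation" of the camera in the world. Camera axes: x right, y down, z forward; pixel columns grow to the right and rows downward; lengths in mm; the calibration is good to about 2 mm. A picture is of the moment at which its call begins: read the wrist's pose just before it. camera_info takes no time and is no camera call; for the wrist camera it gives the pose at the moment of the call.
- hand_in(): hands the job in, once; it reports no verdict.
The state is a dict: "time": time; "joint_pos": joint angles; "qd": joint speeds; "joint_efforts": joint torques, N m; "tool_pos": TCP position; "tcp_rot": TCP orientation; "ft_force": force on the tool from outside, world axes, zero at the start; "wrist_torque": the same for the moment, N m; "finger_gap": finger opening in mm.
Only numpy, scipy, OpenCV 4.12 (cv2) and the standard library are available. Lean on these libraries where they do the work, as an engineer would, in place of code of your own. Each camera call takes 0.05 s, during which the arm holds its last target.

### The job

The open two-well tint tray is keyed between its neighbours in the rack of the colouring bench. Lift it straight up by its handle until it is clear of the blocks beside it, then set it gently, upright, in the middle of the scale's plate, ready for weighing. Leave the lidded container with the round knob where it is in the rack.

Things in the scene. Friction and masses are not known exactly. Their poses are not given: they have to be found in the camera images.
- tray_center (a point): White plastic tint tray: two open wells, 90 x 56 mm (x, y), rim 45 high, 0.2 kg. Its T-shaped keys (92 over both, along y) sit in the neighbour blocks with 3 play, so it only comes out straight up, by 45. Upright handle between the wells: 14 thick in x (pinch across x), 40 long in y, top 43 above the rim. Point: centre, 44 above the underside, 44 below the handle's top. z up. It is in either bay.
- lidded_center (a point): To be left alone: white plastic container with the same outline and keys as the tint tray, but closed by a flat lid with a round knob 34 mm across in the middle; 88 high in all; in the rack's other bay. Point: its centre, 44 above its underside. About 0.25 kg.
- rack: Rack, fixed: aluminium plate 110 x 282 x 8 mm (x, y, z) with a row along y of three grey blocks, 90 long in x, tops 53 above the table, with T-shaped sockets. Between them two bays, centred at y = -54 and +54, for the tray and the lidded container, which stand on the plate, their axes parallel to the rack's. Origin: on the table under the rack's middle, z up.
- scale_pan (a point): Scale, fixed: black housing 215 x 185 mm with a square steel plate 165 x 165, its top 40 above the table. Point: centre of the plate's upper face, z up; the display is on the -x side.
There are look-alikes about, which are no part of the job. What is shaped like the part that bears tray_center but blue, pink or red is not meant.

How it is judged (in metres and radians):
On the way:
1. the tint tray has come straight up out of its bay: raised until its keys leave the neighbouring blocks, while still upright over a bay (z of tray_center in the frame of rack above 0.092 m and x of tray_center in the frame of rack between -0.02 and 0.02 m and (y of tray_center in the frame of rack between -0.074 and -0.034 m or y of tray_center in the frame of rack between 0.034 and 0.074 m) and angle between tray_center's own z axis and vertical below 0.26 rad).
At the end, for the whole second after the job is handed in: The tint tray stands upright (within about 8 degrees) and at rest on the scale's plate, its centre within 30 mm of the plate's centre; the lidded container is still seated in the rack, within 20 mm of where it was (horizontal distance between tray_center and scale_pan below 0.03 m and z of tray_center in the frame of scale_pan between 0.036 and 0.052 m and angle between tray_center's own z axis and vertical below 0.15 rad and linear speed of tray below 0.03 m/s and distance of lidded_center from where it was at the start of the episode below 0.02 m); the robot touches nothing.
It fails at once if the lidded container is pulled out or shifted by more than 20 mm (distance of lidded_center from where it was at the start of the episode above 0.02 m).
It fails at once if the tray is dropped: let go of and falling faster than 0.5 m/s (a drop of more than about 13 mm) (contact force between the fingers and tray below 0.05 N and linear speed of tray above 0.5 m/s).
It also fails if it takes over 45 s, if anything falls off the work surface, if the arm or the gripper's body presses on something with over 40 N, if the wrist force passes 120 N, or if a joint passes its speed limit or range.

## Working session

There is one attempt and no reset: what is moved stays moved. The work goes in short steps, Python scripts to look and compute and a tool call to move; the robot and the scene stay as the last step left them, time stands still between calls to the robot, and variables do not carry over. Pictures are saved under pics/ and viewed, and the job is handed in when it is done.

Besides the shell and the picture viewer there is one more tool, called after "Emit:" in YAML: its name, and indented under it one key for each argument. jog_arm: Moves the arm, as the interface text tells. Its arguments: {"type":"object","properties":{"plan":{"type":"array","items":{"type":"array"}},"force":{"type":"number"}},"required":["plan"]}

```bash
mkdir -p pics
cat > h.py <<'E'
from bench import *
import numpy as np, cv2
from scipy.spatial.transform import Rotation as R
def cam(n):
    c=camera_info(n); f=192/np.tan(np.radians(c['fov_y'])/2)
    return c,f
def pts(n,d,c=None):
    c=c or camera_info(n); f=192/np.tan(np.radians(c['fov_y'])/2)
    v,u=np.mgrid[0:384,0:512]
    p=np.dstack([(u-c['cx'])/f*d,(v-c['cy'])/f*d,d])
    o=np.array(c['orientation'])
    M=R.from_euler('xyz',o,degrees=True).as_matrix() if o.size==3 else o
    return p@M.T+np.array(c['origin'])
E
python3 - <<'E'
from h import *
s=sense();print(s)
for n in ['scene','side','wrist']:
    print(n,camera_info(n))
    p,d=snapshot(n); cv2.imwrite(f'pics/{n}0.png',p); np.save(f'{n}0.npy',d); np.save(f'{n}0p.npy',pts(n,d))
E
```

```text
{'time': 0.0, 'joint_pos': array([ 6.63257509e+01,  7.51508142e+00,  8.53306210e+01, -1.63586036e-03,
        8.72613385e+01, -4.89388466e+00]), 'qd': array([-0.06257478,  0.01510337, -0.04280424, -0.0189563 ,  0.02074552,
        0.01631416]), 'joint_efforts': array([-6.21899358e-05, -5.69386768e+01, -5.00556850e+01, -2.18929513e-04,
        1.46943773e-02,  8.39424001e-05]), 'tool_pos': array([192.94871452, 567.57233447, 247.23182298]), 'tcp_rot': array([-1.79893210e+02, -7.50382737e-03,  1.61219708e+02]), 'ft_force': array([ 0.32474468,  0.19208629, -0.23003986]), 'wrist_torque': array([ 0.04753734,  0.00741001, -0.01571401]), 'finger_gap': 85.43784694949537}
scene {'fov_y': 55.161830901239746, 'cx': 258.7859735505634, 'cy': 195.09108506289192, 'origin': array([1053.0099236 ,  105.23005203,  723.91105248]), 'orientation': array([-139.70620524,   -0.60370398,   92.39654495])}
side {'fov_y': 56.184299085885755, 'cx': 253.70989973443713, 'cy': 188.9717283757509, 'origin': array([317.44936682, 722.18198208, 583.02740448]), 'orientation': array([-128.53690244,    0.49028625, -164.98391291])}
wrist {'fov_y': 65.14054888694173, 'cx': 257.8577338923547, 'cy': 197.04365005839827, 'origin': array([117.47782001, 593.35418408, 372.9612945 ]), 'orientation': array([1.62042806e+02, 7.16853802e-02, 7.12515578e+01])}
```

View pics/scene0.png

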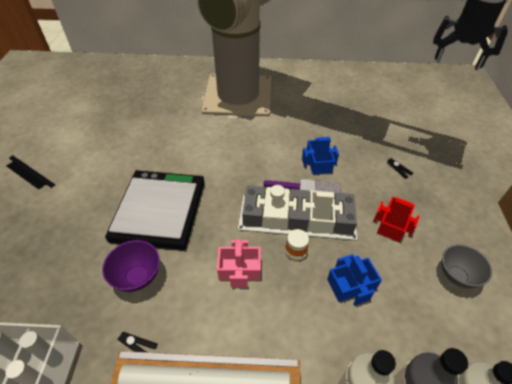

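View pics/side0.png

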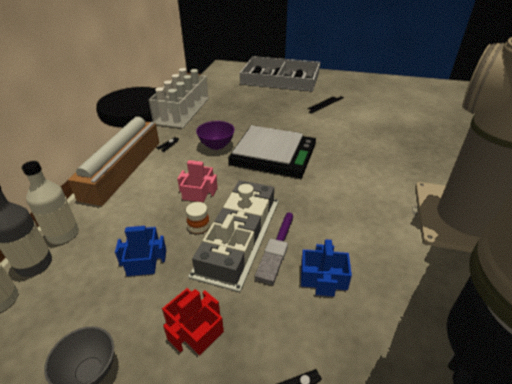

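View pics/wrist0.png

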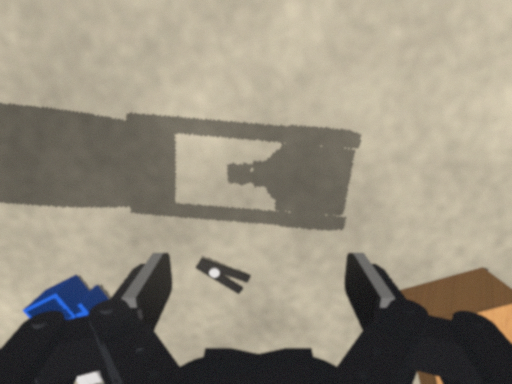

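Run:
```python
import numpy as np,cv2
p=cv2.imread('pics/scene0.png')[165:250,225:370]
q=cv2.imread('pics/side0.png')[165:300,180:310]
cv2.imwrite('pics/zs.png',cv2.resize(p,None,fx=5,fy=5,interpolation=2))
cv2.imwrite('pics/zd.png',cv2.resize(q,None,fx=4.4,fy=4.4,interpolation=2))
P=np.load('scene0p.npy'); Q=np.load('side0p.npy')
for n,A,L in (('scene',P,[(278,190),(255,200),(300,205),(345,207),(323,180),(323,190),(323,205),(160,207),(300,110)]),('side',Q,[(247,187),(262,190),(240,222),(225,255),(273,143),(300,235)])):
    for u,v in L: print(n,u,v,A[v,u].round(1))
```

```text
scene 278 190 [503.3 132.5  95.9]
scene 255 200 [501.   80.2  54.2]
scene 300 205 [507.9 186.5  50.6]
scene 345 207 [508.5 291.9  50.5]
scene 323 180 [377.6 257.   -0. ]
scene 323 190 [428.1 251.   16.6]
scene 323 205 [514.8 238.3  62.5]
scene 160 207 [ 521.6 -143.9   39.4]
scene 300 110 [ 70.  205.1  -2.8]
side 247 187 [495.7 130.5  96.7]
side 262 190 [473.8  81.5  54.6]
side 240 222 [493.5 195.9  52.4]
side 225 255 [494.8 291.6  53.4]
side 273 143 [ 499.5 -152.8   41. ]
side 300 235 [368.8 149.7  -0.7]
```

View pics/zs.png

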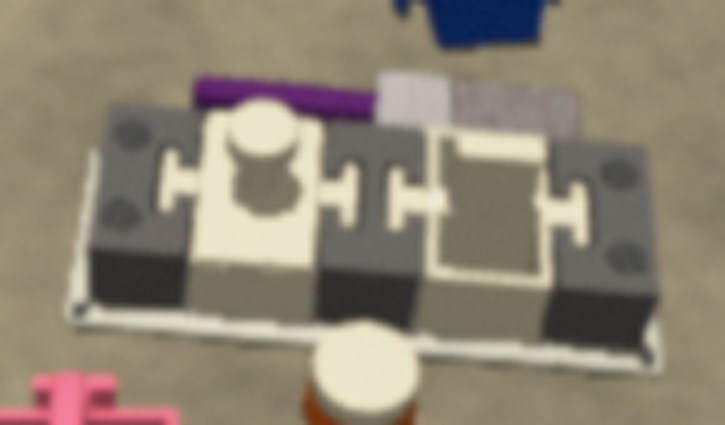

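View pics/zd.png

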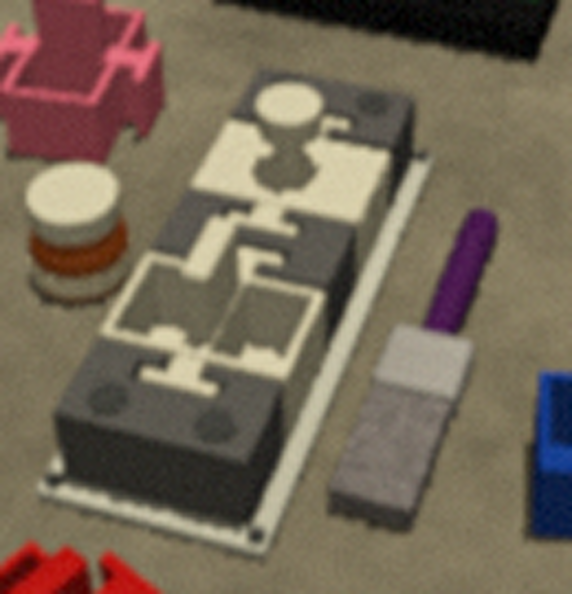

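```bash
cat > m.py <<'E'
from h import *
for n in ['scene','side']:
    P=np.load(n+'0p.npy'); I=cv2.imread(f'pics/{n}0.png'); hs=cv2.cvtColor(I,cv2.COLOR_BGR2HSV)
    roi=(P[...,0]>380)&(P[...,0]<600)&(P[...,1]>0)&(P[...,1]<340)
    lo=(P[...,2]>90)&(P[...,2]<101)&roi
    k,l,st,c=cv2.connectedComponentsWithStats(lo.astype(np.uint8))
    for i in range(1,k):
        if st[i,4]>12:
            q=P[l==i]; print(n,'top',st[i],np.median(q,0).round(1),cv2.minAreaRect(q[:,:2].astype(np.float32)))
    bt=(P[...,2]>47)&(P[...,2]<58)&roi&(hs[...,2]<110)
    k,l,st,c=cv2.connectedComponentsWithStats(bt.astype(np.uint8))
    q=[]
    for i in range(1,k):
        if st[i,4]>60:
            a=P[l==i]; q.append(a); print(n,'blk',st[i],a.mean(0).round(1))
    alltop=(P[...,2]>47)&(P[...,2]<58)&roi
    k,l,st,c=cv2.connectedComponentsWithStats(alltop.astype(np.uint8)); i=1+np.argmax(st[1:,4])
    print(n,'rack',st[i],cv2.minAreaRect(P[l==i][:,:2].astype(np.float32)),P[l==i].mean(0))
    pl=(P[...,2]>33)&(P[...,2]<48)&(P[...,1]<0)&(P[...,1]>-300)&(P[...,0]>350)&(P[...,0]<700)&(hs[...,2]>110)
    k,l,st,c=cv2.connectedComponentsWithStats(pl.astype(np.uint8)); i=1+np.argmax(st[1:,4])
    print(n,'plate',st[i],cv2.minAreaRect(P[l==i][:,:2].astype(np.float32)),P[l==i].mean(0))
E
python3 m.py
```

```text
scene top [270 186  15  12 137] [504.4 130.3  93.6] ((504.7815246582031, 130.44407653808594), (30.716201782226562, 32.08995819091797), 1.1622782945632935)
scene top [316 192  18   7  96] [510.2 236.4  93.2] ((509.2277526855469, 237.8154754638672), (38.89469528198242, 14.230942726135254), 83.85980987548828)
scene blk [243 187  22  31 423] [503.2  75.9  51. ]
scene blk [289 189  20  33 385] [510.  183.4  50.9]
scene blk [335 194  22  32 486] [516.9 292.5  50.9]
scene rack [ 242  186  115   40 2508] ((505.29510498046875, 183.92567443847656), (261.86083984375, 94.5102310180664), 86.52889251708984) [510.53576617 178.19027653  50.84793582]
scene plate [ 109  178   87   60 3773] ((516.6983032226562, -159.3704833984375), (165.58277893066406, 167.02951049804688), 85.5916748046875) [ 522.7149019  -158.67048967   38.03644227]
side top [238 183  15  12 136] [498.3 136.9  96.1] ((498.8197937011719, 133.57406616210938), (33.090518951416016, 30.5499324798584), 74.86793518066406)
side top [221 214  13  16 118] [504.2 243.8  95.8] ((505.6082458496094, 240.8612060546875), (39.51072692871094, 14.181344032287598), 87.82911682128906)
side blk [232 180  42  20 306] [486.3  78.4  53.4]
side blk [214 208  23  15 150] [535.4 184.   53.5]
side blk [234 213  27  19 257] [475.8 190.4  53.2]
side blk [192 242  53  30 845] [507.  299.3  53.3]
side rack [ 192  180   82   92 2868] ((502.63409423828125, 186.0242156982422), (265.62384033203125, 91.068359375), 86.749267578125) [500.54774139 207.18498869  53.17028545]
side plate [ 232  125   71   38 1743] ((514.068603515625, -157.12551879882812), (169.12197875976562, 164.7919464111328), 85.53739929199219) [ 512.63180913 -149.36759224   40.52437672]
```

```bash
cat >> h.py <<'E'
def goal(pos,yaw):
    s=sense(); T=R.from_euler('xyz',s['tcp_rot'],degrees=True); G=R.from_euler('xyz',[180,0,yaw],degrees=True)
    print('t',round(s['time'],2),'pos',s['tool_pos'].round(1),'rot',s['tcp_rot'].round(2),'F',s['ft_force'].round(1),'gap',round(float(s['finger_gap']),1))
    print('rotvec',(T.inv()*G).as_rotvec(degrees=True).round(2),'shift m',(T.inv().apply(np.array(pos)-s['tool_pos'])/1000).round(4))
E
python3 - <<'E'
import bench; print([x for x in dir(bench) if x[0]!='_'], getattr(bench,'nose_length',None))
from h import *
goal([507.4,239.3,190],86.5)
E
```

```text
['PlanningError', 'camera_info', 'hand_in', 'nose_length', 'sense', 'snapshot'] 17.0
t 0.15 pos [193.  567.7 247.5] rot [-1.7992e+02 -1.0000e-02  1.6122e+02] F [-0.   0.7 -0.1] gap 85.5
rotvec [-8.000e-02  5.000e-02  7.472e+01] shift m [-0.4034 -0.2096  0.0577]
```

Emit:
jog_arm:
  plan:
    - [[0, 0, 8], [-0.04, -0.021, 0.006], 0]
    - [[0, 0, 17], [-0.09, -0.047, 0.013], 0]
    - [[0, 0, 26], [-0.14, -0.073, 0.02], 0]
    - [[0, 0, 35], [-0.19, -0.099, 0.027], 0]
    - [[0, 0, 44], [-0.24, -0.125, 0.034], 0]
    - [[0, 0, 53], [-0.29, -0.151, 0.041], 0]
    - [[0, 0, 62], [-0.34, -0.177, 0.048], 0]
    - [[0, 0, 69], [-0.38, -0.197, 0.054], 0]
    - [[0, 0, 73], [-0.398, -0.207, 0.057], 0]
    - [[-0.1, 0, 74.7], [-0.4034, -0.2096, 0.0577], 0]
    - [[-0.1, 0, 74.7], [-0.4034, -0.2096, 0.0577], 0]
    - [[-0.1, 0, 74.7], [-0.4034, -0.2096, 0.0577], 0]
  force: 50

```text
time: 1.65
tool_pos: [506.9, 240.9, 190.8]
tcp_rot: [179.9, -0.1, 86.7]
ft_force: [-0.7, -0.5, 1.3]
finger_gap: 42.6
```

Run:
```python
from h import *
goal([507.4,239.3,78],86.5)
c=camera_info('wrist');p,d=snapshot('wrist'); cv2.imwrite('pics/w1.png',p); P=pts('wrist',d,c)
roi=(P[...,0]>380)&(P[...,0]<600)&(P[...,1]>0)&(P[...,1]<340)
lo=(P[...,2]>88)&(P[...,2]<101)&roi
k,l,st,_=cv2.connectedComponentsWithStats(lo.astype(np.uint8))
for i in range(1,k):
    if st[i,4]>40: q=P[l==i]; print(st[i],np.median(q,0).round(1),cv2.minAreaRect(q[:,:2].astype(np.float32)))
```

```text
t 1.65 pos [506.9 240.9 190.8] rot [ 1.7992e+02 -8.0000e-02  8.6670e+01] F [-0.7 -0.5  1.3] gap 42.6
rotvec [ 0.08 -0.08  0.17] shift m [-0.0018  0.0004  0.1128]
[248 181  18  50 873] [505.4 241.9  95.7] ((505.12969970703125, 240.31045532226562), (39.617637634277344, 13.718413352966309), 87.02574920654297)
[ 238  301   38   36 1062] [499.4 136.1  95.8] ((499.4829406738281, 133.03335571289062), (32.61647033691406, 32.997589111328125), 20.909923553466797)
```

View pics/w1.png

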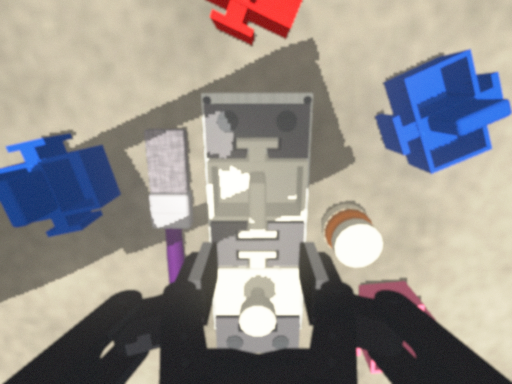

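Emit:
jog_arm:
  plan:
    - [[0, 0, 0.2], [-0.0005, -0.0005, 0.025], 0]
    - [[0, 0, 0.2], [-0.001, -0.001, 0.055], 0]
    - [[0, 0, 0.2], [-0.001, -0.001, 0.08], 0]
    - [[0, 0, 0.2], [-0.001, -0.001, 0.1], 0]
    - [[0, 0, 0.2], [-0.001, -0.001, 0.11], 0]
    - [[0, 0, 0.2], [-0.001, -0.001, 0.1128], 0]
    - [[0, 0, 0.2], [-0.001, -0.001, 0.1128], 0]

```text
time: 2.58
tool_pos: [507.2, 239.1, 78.5]
tcp_rot: [179.9, -0.1, 86.3]
ft_force: [0.7, -0.5, 0.5]
finger_gap: 42.9
```

Run:
```python
from h import *
goal([506,240,78],86.5)
for n in ['scene','side']:
    p,d=snapshot(n); cv2.imwrite(f'pics/{n}2.png',p)
a=cv2.imread('pics/scene2.png')[130:260,220:390];b=cv2.imread('pics/side2.png')[130:300,170:320]
cv2.imwrite('pics/z2.png',np.hstack([cv2.resize(a,(400,306)),cv2.resize(b,(270,306))]))
```

```text
t 2.58 pos [507.2 239.1  78.5] rot [ 1.7987e+02 -8.0000e-02  8.6320e+01] F [ 0.7 -0.5  0.5] gap 42.9
rotvec [ 0.13 -0.08 -0.18] shift m [ 0.0008 -0.0012  0.0005]
```

View pics/z2.png

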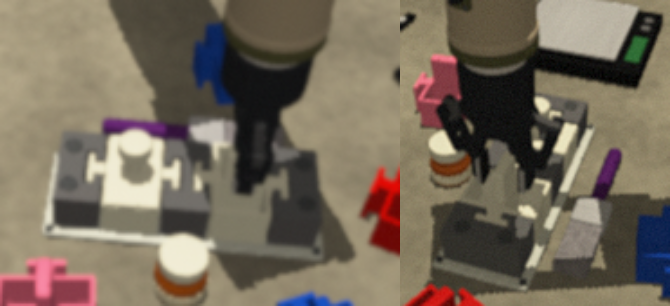

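The fingers straddle the tray's handle, with no contact force. I'll close the gripper next.

Emit:
jog_arm:
  plan:
    - [[0, 0, 0], [0, -0.0005, 0], -0.5]
    - [[0, 0, 0], [0, -0.0005, 0], -1]
    - [[0, 0, 0], [0, -0.0005, 0], -1]
    - [[0, 0, 0], [0, -0.0005, 0], -1]
    - [[0, 0, 0], [0, -0.0005, 0], -1]
    - [[0, 0, 0], [0, -0.0005, 0], -1]
  force: 50

```text
time: 3.42
tool_pos: [506.6, 239.1, 78.4]
tcp_rot: [179.9, -0.1, 86.3]
ft_force: [-0.0, -0.2, 5.5]
finger_gap: 13.2
```

Emit:
jog_arm:
  plan:
    - [[0, 0, 0], [0, 0, -0.002], -1]
    - [[0, 0, 0], [0, 0, -0.006], -1]
    - [[0, 0, 0], [0, 0, -0.01], -1]
    - [[0, 0, 0], [0, 0, -0.015], -1]
    - [[0, 0, 0], [0, 0, -0.015], -1]

```text
time: 4.05
tool_pos: [506.6, 239.1, 93.5]
tcp_rot: [179.9, -0.1, 86.3]
ft_force: [-0.0, 0.3, -2.2]
finger_gap: 13.3
```

Emit:
jog_arm:
  plan:
    - [[0, 0, 0], [0, 0, -0.005], -1]
    - [[0, 0, 0], [0, 0, -0.015], -1]
    - [[0, 0, 0], [0, 0, -0.027], -1]
    - [[0, 0, 0], [0, 0, -0.039], -1]
    - [[0, 0, 0], [0, 0, -0.051], -1]
    - [[0, 0, 0], [0, 0, -0.063], -1]
    - [[0, 0, 0], [0, 0, -0.073], -1]
    - [[0, 0, 0], [0, 0, -0.08], -1]
    - [[0, 0, 0], [0, 0, -0.08], -1]
    - [[0, 0, 0], [0, 0, -0.08], -1]

```text
time: 5.3
tool_pos: [505.8, 238.8, 172.3]
tcp_rot: [180.0, -0.0, 86.3]
ft_force: [-0.7, -0.1, -1.1]
finger_gap: 13.8
```

Run:
```python
from h import *
goal([515.0,-158.2,173],85.6)
for n in ['scene','side']:
    p,d=snapshot(n); cv2.imwrite(f'pics/{n}3.png',p); P=pts(n,d)
    hs=cv2.cvtColor(p,cv2.COLOR_BGR2HSV)
    m=(P[...,0]>440)&(P[...,0]<575)&(P[...,1]>180)&(P[...,1]<300)&(P[...,2]>60)&(P[...,2]<150)&(hs[...,2]>70)
    q=P[m]; print(n,m.sum(),np.percentile(q,[2,50,98],axis=0).round(1).tolist())
a=cv2.imread('pics/scene3.png')[100:260,200:390];b=cv2.imread('pics/side3.png')[100:300,150:320]
cv2.imwrite('pics/z3.png',np.hstack([cv2.resize(a,(475,400)),cv2.resize(b,(320,400))]))
```

```text
t 5.3 pos [505.8 238.8 172.3] rot [ 1.7997e+02 -4.0000e-02  8.6320e+01] F [-0.7 -0.1 -1.1] gap 13.8
rotvec [ 0.03 -0.04  0.72] shift m [-0.3956  0.0347 -0.001 ]
scene 1230 [[465.1, 192.2, 102.8], [516.9, 232.3, 131.5], [554.2, 281.0, 146.3]]
side 1802 [[459.3, 201.1, 104.9], [497.0, 265.1, 132.9], [549.3, 286.7, 148.3]]
```

View pics/z3.png

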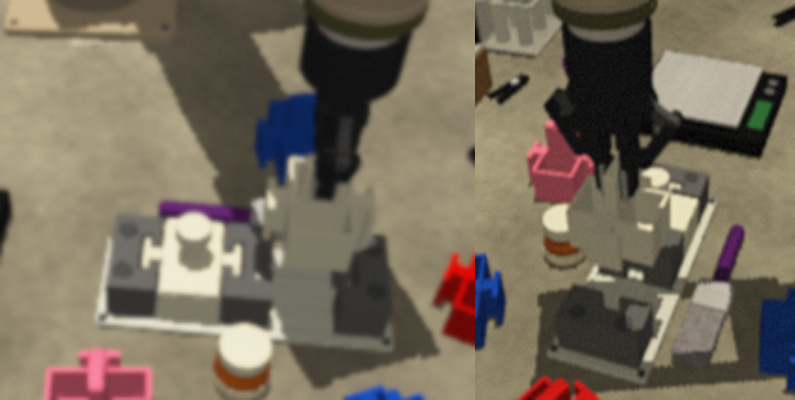

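Emit:
jog_arm:
  plan:
    - [[0, 0, 0], [0, 0, -0.01], -1]
    - [[0, 0, 0], [0, 0, -0.025], -1]
    - [[0, 0, 0], [-0.01, 0.001, -0.037], -1]
    - [[0, 0, 0.1], [-0.035, 0.003, -0.041], -1]
    - [[0, 0, 0.2], [-0.07, 0.006, -0.041], -1]
    - [[0, 0, 0.3], [-0.11, 0.01, -0.041], -1]
    - [[0, 0, 0.4], [-0.15, 0.013, -0.041], -1]
    - [[0, 0, 0.5], [-0.19, 0.017, -0.041], -1]
    - [[0, 0, 0.6], [-0.23, 0.02, -0.041], -1]
    - [[0, 0, 0.7], [-0.265, 0.023, -0.041], -1]
    - [[0, 0, 0.7], [-0.29, 0.025, -0.041], -1]
    - [[0, 0, 0.7], [-0.3, 0.026, -0.041], -1]

```text
time: 6.9
tool_pos: [512.7, -64.0, 214.5]
tcp_rot: [179.9, -0.0, 85.5]
ft_force: [0.5, -0.0, -2.8]
finger_gap: 13.3
```

Run:
```python
from h import *
goal([515.0,-158.2,213],85.6)
```

```text
t 6.9 pos [512.7 -64.  214.5] rot [ 1.7986e+02 -3.0000e-02  8.5500e+01] F [ 0.5 -0.  -2.8] gap 13.3
rotvec [ 0.14 -0.03 -0.1 ] shift m [-0.0937  0.0096  0.0015]
```

Emit:
jog_arm:
  plan:
    - [[0, 0, 0], [-0.012, 0.001, 0], -1]
    - [[0, 0, 0], [-0.035, 0.0036, 0.005], -1]
    - [[0, 0, 0], [-0.06, 0.006, 0.015], -1]
    - [[0, 0, 0], [-0.082, 0.008, 0.03], -1]
    - [[0, 0, 0], [-0.092, 0.0094, 0.048], -1]
    - [[0, 0, 0], [-0.0937, 0.0096, 0.065], -1]
    - [[0, 0, 0], [-0.0937, 0.0096, 0.077], -1]
    - [[0, 0, 0], [-0.0937, 0.0096, 0.082], -1]
    - [[0, 0, 0], [-0.0937, 0.0096, 0.082], -1]
    - [[0, 0, 0], [-0.0937, 0.0096, 0.082], -1]

```text
time: 8.15
tool_pos: [515.7, -156.3, 132.2]
tcp_rot: [179.9, -0.0, 85.6]
ft_force: [0.1, 0.5, -2.1]
finger_gap: 13.4
```

Run:
```python
from h import *
goal([515.0,-158.2,110.5],85.6)
for n in ['scene','side']:
    p,d=snapshot(n); cv2.imwrite(f'pics/{n}4.png',p)
a=cv2.imread('pics/scene4.png')[100:260,60:250];b=cv2.imread('pics/side4.png')[60:200,190:340]
cv2.imwrite('pics/z4.png',np.hstack([cv2.resize(a,(475,400)),cv2.resize(b,(320,300))[:,:].copy() if 0 else cv2.resize(b,(320,400))]))
```

```text
t 8.15 pos [ 515.7 -156.3  132.2] rot [ 1.7986e+02 -4.0000e-02  8.5640e+01] F [ 0.1  0.5 -2.1] gap 13.4
rotvec [ 0.14 -0.04  0.04] shift m [-0.002  -0.0006  0.0217]
```

View pics/z4.png

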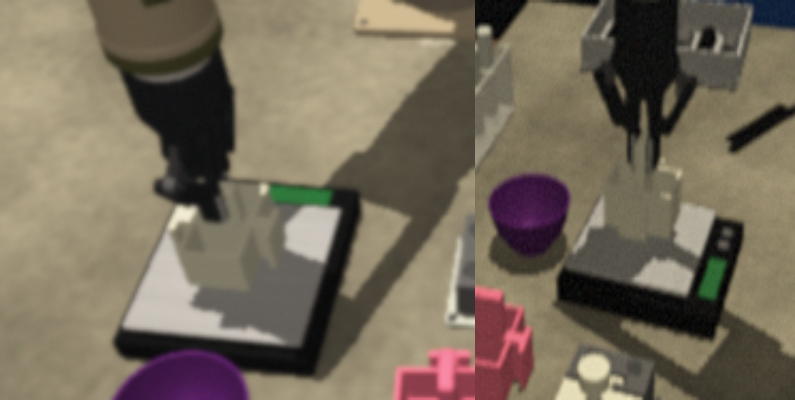

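The tray hangs upright and centred over the plate, about 22 mm up. I'll lower it slowly.

Emit:
jog_arm:
  plan:
    - [[0, 0, 0], [-0.001, -0.0005, 0.005], -1]
    - [[0, 0, 0], [-0.002, -0.0006, 0.011], -1]
    - [[0, 0, 0], [-0.002, -0.0006, 0.016], -1]
    - [[0, 0, 0], [-0.002, -0.0006, 0.019], -1]
    - [[0, 0, 0], [-0.002, -0.0006, 0.0205], -1]
    - [[0, 0, 0], [-0.002, -0.0006, 0.0205], -1]

```text
time: 9.0
tool_pos: [514.5, -158.2, 110.9]
tcp_rot: [179.9, -0.1, 85.6]
ft_force: [0.8, -1.1, -1.9]
finger_gap: 13.3
```

Not touching yet (still −1.9 N), so I'll go down in 1 mm steps.

Emit:
jog_arm:
  plan:
    - [[0, 0, 0], [0, 0, 0.0007], -1]
    - [[0, 0, 0], [0, 0, 0.0015], -1]
    - [[0, 0, 0], [0, 0, 0.0015], -1]

```text
time: 9.38
tool_pos: [514.7, -158.4, 110.3]
tcp_rot: [179.9, -0.0, 85.6]
ft_force: [-3.4, 0.9, 5.7]
finger_gap: 13.5
```

Emit:
jog_arm:
  plan:
    - [[0, 0, 0], [0, 0, 0], -0.5]
    - [[0, 0, 0], [0, 0, 0], 0]
    - [[0, 0, 0], [0, 0, 0], 0]
    - [[0, 0, 0], [0, 0, 0], 0]
    - [[0, 0, 0], [0, 0, 0], 0]

```text
time: 10.0
tool_pos: [514.5, -158.2, 109.4]
tcp_rot: [179.9, -0.1, 85.6]
ft_force: [0.6, 0.3, -0.7]
finger_gap: 42.3
```

Emit:
jog_arm:
  plan:
    - [[0, 0, 0], [0, 0, -0.01], 0]
    - [[0, 0, 0], [0, 0, -0.03], 0]
    - [[0, 0, 0], [0, 0, -0.055], 0]
    - [[0, 0, 0], [0, 0, -0.085], 0]
    - [[0, 0, 0], [0, 0, -0.115], 0]
    - [[0, 0, 0], [0, 0, -0.14], 0]
    - [[0, 0, 0], [0, 0, -0.15], 0]
    - [[0, 0, 0], [0, 0, -0.15], 0]
    - [[0, 0, 0], [0, 0, -0.15], 0]

```text
time: 11.12
tool_pos: [513.8, -158.1, 258.1]
tcp_rot: [-180.0, -0.1, 85.6]
ft_force: [-0.6, -0.7, 0.4]
finger_gap: 42.9
```

Run:
```python
from h import *
goal([515.0,-158.2,250],85.6)
for n in ['scene','side','wrist']:
    c=camera_info(n);p,d=snapshot(n); cv2.imwrite(f'pics/{n}5.png',p); P=pts(n,d,c)
    m=(P[...,0]>440)&(P[...,0]<600)&(P[...,1]>-230)&(P[...,1]<-90)&(P[...,2]>118)&(P[...,2]<134)
    q=P[m]; print(n,m.sum(),np.median(q,0).round(1),cv2.minAreaRect(q[:,:2].astype(np.float32)))
    m=(P[...,0]>440)&(P[...,0]<560)&(P[...,1]>100)&(P[...,1]<170)&(P[...,2]>90)&(P[...,2]<101)
    q=P[m]
    if len(q)>5: print('knob',cv2.minAreaRect(q[:,:2].astype(np.float32)),q[:,2].mean())
```

```text
t 11.12 pos [ 513.8 -158.1  258.1] rot [-1.7997e+02 -9.0000e-02  8.5620e+01] F [-0.6 -0.7  0.4] gap 42.9
rotvec [-0.03 -0.09  0.02] shift m [0.     0.0013 0.0081]
scene 118 [ 520.1 -158.   124.9] ((517.694580078125, -159.01498413085938), (40.086307525634766, 14.807802200317383), 83.05591583251953)
knob ((503.4517822265625, 130.48583984375), (29.609350204467773, 32.28424072265625), 12.014245986938477) 93.58633526008998
side 56 [ 512.6 -147.8  127. ] ((514.2437133789062, -155.42967224121094), (39.95703125, 13.518515586853027), 86.1910171508789)
knob ((498.9648132324219, 133.71441650390625), (33.63072967529297, 31.484169006347656), 73.0340347290039) 95.54921252380016
wrist 662 [ 514.  -155.   127.7] ((513.6530151367188, -156.88720703125), (39.18825149536133, 13.415823936462402), 86.03156280517578)
```

View pics/scene5.png

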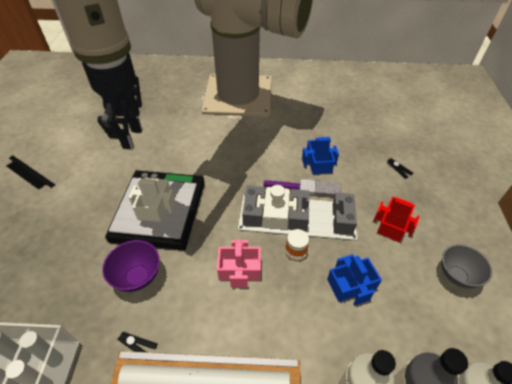

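View pics/side5.png

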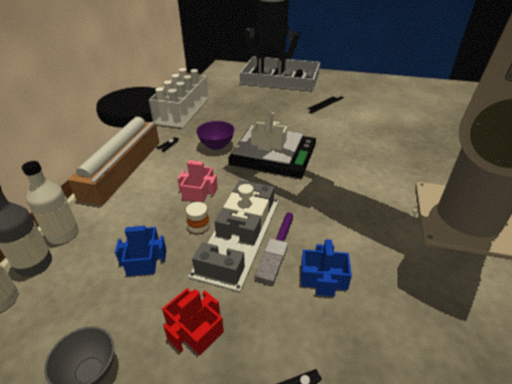

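The tray stands on the plate (scene image around (155,195), side image (268,135)). Its handle centre is within 3 mm of the plate's centre. The lidded container is unmoved at (278,190) in the scene image, the right bay is empty, and the gripper is clear.

```bash
python3 -c "
from bench import *
print(hand_in())"
```

```text
the job is handed in; nothing more can be done
None
```

The white tint tray is now standing upright on the scale's plate, and the job is handed in. I gripped it by the handle across x, lifted it straight up by about 94 mm, carried it over the lidded container's knob, lowered it until it touched and let go. The robot's clock stood at about 11 s.

**Last checks:**
- **Position:** each of the three cameras puts the handle's centre within about 3 mm of the plate's centre as first measured, about (515, -158).
- **Height:** the handle's top reads 125–128 mm depending on the camera, which matches a tray standing on the plate (128 expected).
- **Lidded container:** its knob is within about 1–1.5 mm of its first reading in both the scene and side cameras.
- **Gripper:** it is clear, with about 0 N on the wrist. The arm is about 150 mm above where it let go.

**Disagreements:** the scene camera differs from the other two by about 3–4 mm sideways and reads about 2 mm low. That is slightly more than the stated calibration error but well inside the tolerances. I did not measure the tray's tilt as a number; it looks upright in the pictures. The wrist showed a brief upward force of about 6 N as the gripper closed, and again at touchdown.

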